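Close the lamp hatch of a microscope light source and lock its push rivets

ROBOT

A 7-joint arm with a two-finger parallel gripper is mounted at the origin on the work surface. World frame = base frame: x ahead of the robot, y to its left, z up, the work surface at z = 0. Lengths are in m, angles in degrees, forces in N, time in s.
With the tool pointing down it reaches from about 0.425 to 0.875 m from the base axis. Payload 8.4 kg.
Tool frame: the origin (TCP) lies midway between the tips of the shut fingers; the grasp point (between the pads) lies arm.hold_point_z behind it (arm.hold_point_z is the distance from the TCP to the grasp point, in m); x points along the fingers, y is the direction in which the jaws open and shut, and the axes are right-handed (so a half turn about x gives the same grasp; the last joint's range is limited). The gripper opens to 87 mm and grips with 3 to 60 N. Pads are 19 mm wide; open, the fingers measure 117 mm over their backs; the gripper's body (75 mm by 190 mm) begins 51 mm behind the grasp point.
Start: joints at [-5.684, 19.091, 2.286, 83.961, -0.768, 76.965, -3.352], TCP at [0.65, -0, 0.194] pointing down, gripper open.
Joint ranges: [-147.57, 147.57], [-21.85, 119.76], [-74.77, 79.35], [14.55, 137.4], [-85.83, 265.84], [4.83, 119.75], [-152.11, 152.11]. Speed limits (degrees/s): [127.2, 127.2, 159.86, 159.86, 180, 180, 180].

INTERFACE

Orientations are given as [roll, pitch, yaw] about the fixed x, y, z axes, in that order (R = Rz(yaw) Ry(pitch) Rx(roll)).
In Python, from workcell import arm gives the robot as it stands. The module is installed in compiled form; this text tells all that it offers.
- The arm moves only by the shell command python3 -m crank 'ROWS' [OPENING] [FORCE]. ROWS is text: rows parted by semicolons, each of 4 numbers parted by spaces: the shift along the tool's x, y, z in mm, then the turn about the tool's x in degrees. A call has 1 to 10 rows; each row shifts and turns the commanded pose from where the row before left it, along the tool's axes as they then stand; what a row does not reach is not made up. A row lasts 1/12 s, in which the tool goes at most 41.7 mm and 7.16 degrees, less where a joint would pass 70% of its speed; a pose out of reach is approached as far as the arm can. A call with a gripper value outside its range is refused whole. OPENING is the finger opening in mm, from 0 to 87, set as the call begins (- or left out, the last holds). The fingers move at their own pace and stop on an object; FORCE is the grip in N (left out, the last holds). Time passes only in rows, so rows that do not move let the fingers close. It gives the time, the measured TCP pose, the force and the opening at its end, in the units of the state.
- arm.sense(): the state, without advancing time (a new reading comes with each control period).
- arm.grab_frame(name): name is "scene" or "side" or "wrist"; returns a dict with "img" (384x512x3 uint8, red, green, blue), "depth" (384x512 float32, m along the optical axis (not along the pixel's ray), 0 where there is no reading), "camera_matrix" (3x3 intrinsics, pixels), "distortion" ([k1, k2, p1, p2, k3] as OpenCV has them; the pictures are not rectified), "extrinsics" (4x4, takes a point from camera to world coordinates). Camera axes: x right, y up, looking along -z (the intrinsics and any distortion apply to the point x, -y, -z); pixel columns grow to the right and rows downward; lengths in m; the calibration is good to about 2 mm. A picture is of the moment at which its call begins.
- arm.close_job(): hands the job in, once; it reports no verdict.
The state is a dict: "time_s": time; "qpos": joint angles; "joint_velocities": joint speeds; "tau": joint torques, N m; "eef_pos": TCP position; "tool_rot": TCP orientation; "ft_force": force on the tool from outside, world axes, zero at the start; "moment": the same for the moment, N m; "gripper_width": finger opening in m.
Only numpy, scipy, OpenCV 4.12 (cv2) and the standard library are available. Lean on these libraries where they do the work, as an engineer would, in place of code of your own. Each camera call takes 0.05 s, during which the arm holds its last target.

TASK

The lamp of the microscope light source has just been changed. Slide the loose hatch cover on its top back along the guides until it is fully home against the keeper, then push the centre pins of both plastic push rivets flush so that the cover is locked. Leave the old lamp, the screwdriver and the glass dish beside it where they are.

Things in the scene. Friction and masses are not known exactly. Their poses are not given: they have to be found in the camera images.
- light_source: Cream metal box, fixed, 280 long (its x) x 190 wide (y) x 110 mm high; origin: centre of its underside; x to its rear, y left, z up. Flat deck at z = 110 mm. On it two guide strips, 10 mm high, inner faces at y = +-61.5, x -115 to 110 mm; open lamp well at x 1 to 86, y +-40; 15 mm rivet holes at x = -19, y = +-40. Knob and port stick 20 mm out of its front (x = -140), below the deck.
- keeper_face (a point): Middle of the front face of the keeper lip behind the guides, at light source (110, 0, 118) mm; lip 123 mm wide, 9 to 14 mm above the deck (highest point there). The cover is home when its rear face touches this lip, its tongue under it. Axes as the light source.
- hatch_cover: Loose dark cover on the deck between the guides (1.5 mm play a side), 150 long (x) x 120 wide (y) x 16 mm high, 0.2 to 0.4 kg, ribs on top; origin: centre of its underside, axes as the light source. 12 mm tongue on its rear (+x) face. Starts 35 to 55 mm in front of home, slides in +x with 1 to 3 N; home: origin at light source x = 35 mm. Rivet collars at x = -54, y = +-40, 32 mm wide, 3 high.
- cover_push_face (a point): Middle of the cover's front (-x) end face, 8 mm above the deck, 75 mm in front of its origin: a plain upright face 16 mm high to push on.
- pin_left_top (a point): Crown of the left (+y) rivet's pin: a round slightly domed head 21 mm across, 5 mm thick, on a 10 mm shank. Axes as the cover. Starts 9 to 11 mm proud of its collar; fully in, the head's rim is level with the collar and the crown 1 mm above it (20 mm above the cover's underside).
- pin_right_top (a point): Crown of the right (-y) rivet's pin, same as the left.
- pin_left (a joint): Left rivet pin's downward travel in m: 0 fully raised, 0.010 fully in (flush, hard stop). Starts at 0 to 0.002. It needs about 7 to 9 N to move and stays where it is left. Its shank passes down only over its hole, that is with the cover home to within about 3 mm; elsewhere it meets the deck after 3 mm.
- pin_right (a joint): The same for the right rivet pin.
- old_lamp: Burnt-out reflector lamp, metallic cone 50 mm across and 42 mm high standing on its rim on the bench to the left of the light source; origin at the centre of its underside. Leave alone.
- screwdriver: Screwdriver 190 mm long with black handle lying on the bench to the right of the light source. Leave alone.
- petri_dish: Covered glass dish 94 mm across, 18 mm high, on the bench by the light source's left side; origin at the centre of its underside. Leave alone.
Mind the look-alikes: they are no part of the job. Leave any purple or red look-alike of the hatch_cover alone.

How it is judged (in metres and radians):
On the way, in this order (a step that is already met when the one before it is completed fails the run):
1. the cover is slid home against the keeper (within 3 mm) while both pins still stand up (pressed less than 5 mm) (x of hatch_cover in the frame of light_source above 0.032 m and value of joint each of pin_left, pin_right below 0.005 m), for 0.1 s.
2. both rivet pins are pushed in flush (within 1.5 mm) (value of joint each of pin_left, pin_right above 0.0085 m), for 0.1 s.
At the end, for the whole second after the job is handed in: The cover lies flat on the deck (within 2 mm and 0.03 rad), fully home against the keeper (within 3 mm), both rivet pins are flush with their collars (within 1.5 mm), and all is at rest (all of step 2 and x of hatch_cover in the frame of light_source above 0.032 m and z of hatch_cover in the frame of light_source below 0.112 m and angle between hatch_cover's own z axis and vertical below 0.03 rad and linear speed of hatch_cover below 0.02 m/s); the robot touches nothing.
It fails at once if the old lamp, the screwdriver or the glass dish is shifted by more than 20 mm (distance of any of old_lamp, screwdriver, petri_dish from where it was at the start of the episode above 0.02 m).
It also fails if it takes over 45 s, if anything falls off the work surface, if the arm or the gripper's body presses on something with over 40 N, if the wrist force passes 120 N, or if a joint passes its speed limit or range.

## Working session

There is one attempt and no reset: what is moved stays moved. The work goes in short steps, Python scripts to look and compute and a shell command to move; the robot and the scene stay as the last step left them, time stands still between calls to the robot, and variables do not carry over. Pictures are saved under pics/ and viewed, and the job is handed in when it is done.

```bash
mkdir -p pics; cat > h.py <<'E'
import numpy as np, cv2
from workcell import arm
def grab(n,tag):
    f=arm.grab_frame(n); cv2.imwrite(f'pics/{tag}.png',f['img'][:,:,::-1]); np.savez(f'pics/{tag}.npz',**{k:np.array(v) for k,v in f.items()}); return f
def load(tag): return dict(np.load(f'pics/{tag}.npz'))
def pt(f,u,v,d=None):
    if d is None:
        w=f['depth'][int(v)-1:int(v)+2,int(u)-1:int(u)+2]; w=w[w>0]; d=np.median(w) if len(w) else np.nan
    p=cv2.undistortPoints(np.array([[[u,v]]],float),np.array(f['camera_matrix']),np.array(f['distortion']))[0,0]
    return (np.array(f['extrinsics'])@[p[0]*d,-p[1]*d,-d,1])[:3]
def ptz(f,u,v,z):
    a=pt(f,u,v,.1);b=pt(f,u,v,1.);return a+(b-a)*(z-a[2])/(b[2]-a[2])
def proj(f,P):
    E=np.linalg.inv(np.array(f['extrinsics'])); c=E@np.r_[P,1]
    q=cv2.projectPoints(np.array([[c[0],-c[1],-c[2]]]),np.zeros(3),np.zeros(3),np.array(f['camera_matrix']),np.array(f['distortion']))[0]
    return q.ravel()
E
python3 - <<'E'
from h import *
for n in ['scene','side','wrist']:
    f=grab(n,n+'0'); print(n,np.round(f['extrinsics'],3).tolist())
print(arm.sense(), arm.hold_point_z)
a=[cv2.imread(f'pics/{n}0.png') for n in ['scene','side','wrist']]
E
```

```text
scene [[-0.864, -0.283, 0.416, 1.02], [0.503, -0.473, 0.723, 0.938], [-0.008, 0.835, 0.551, 0.782], [0.0, 0.0, 0.0, 1.0]]
side [[0.99, 0.059, -0.13, 0.415], [-0.14, 0.555, -0.82, -0.707], [0.024, 0.83, 0.558, 0.64], [0.0, 0.0, 0.0, 1.0]]
wrist [[1.0, -0.001, 0.001, 0.65], [0.001, 0.966, 0.259, 0.071], [-0.001, -0.259, 0.966, 0.384], [0.0, 0.0, 0.0, 1.0]]
{'time_s': 0.15, 'qpos': array([-5.68634679, 19.12495485,  2.28485882, 83.99846368, -0.76911771,
       76.96377143, -3.35179544]), 'joint_velocities': array([-0.0264564 , -0.16592228,  0.01072269,  0.02505496,  0.03268787,
        0.03414243, -0.02829814]), 'tau': array([ 1.24259990e-03, -6.56844234e+01,  1.33660264e+00, -4.04110801e+01,
       -5.95439016e-02,  4.17590642e-02, -1.22402304e-05]), 'eef_pos': array([6.49614291e-01, 1.27732509e-05, 1.93143669e-01]), 'tool_rot': array([ -87.17872871,   89.92804694, -177.17748715]), 'ft_force': array([ 0.60245712, -0.11017884,  0.36442378]), 'moment': array([0.00184174, 0.01348549, 0.0067862 ]), 'gripper_width': 0.08692315046525992} 0.0187
```

View pics/scene0.png

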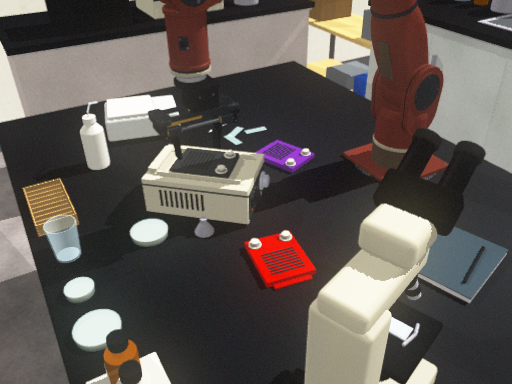

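View pics/side0.png

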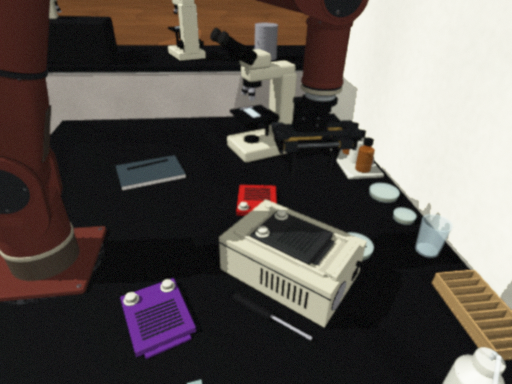

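View pics/wrist0.png

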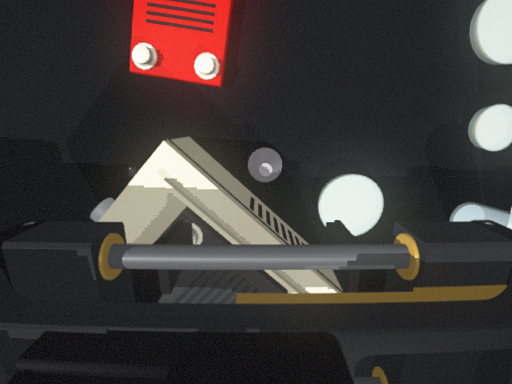

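```bash
python3 - <<'E'
from h import *
from scipy.spatial.transform import Rotation as R
print(R.from_euler('xyz',arm.sense()['tool_rot'],degrees=True).as_matrix().round(3))
a=cv2.imread('pics/side0.png')[190:340,205:375]; cv2.imwrite('pics/sc.png',cv2.resize(a,None,fx=4.5,fy=4,interpolation=2)[:600,:765])
a=cv2.imread('pics/scene0.png')[135:235,135:275]; cv2.imwrite('pics/cc.png',cv2.resize(a,None,fx=5,fy=5,interpolation=2))
E
```

```text
[[-0.001  1.     0.   ]
 [-0.     0.    -1.   ]
 [-1.    -0.001  0.   ]]
```

View pics/sc.png

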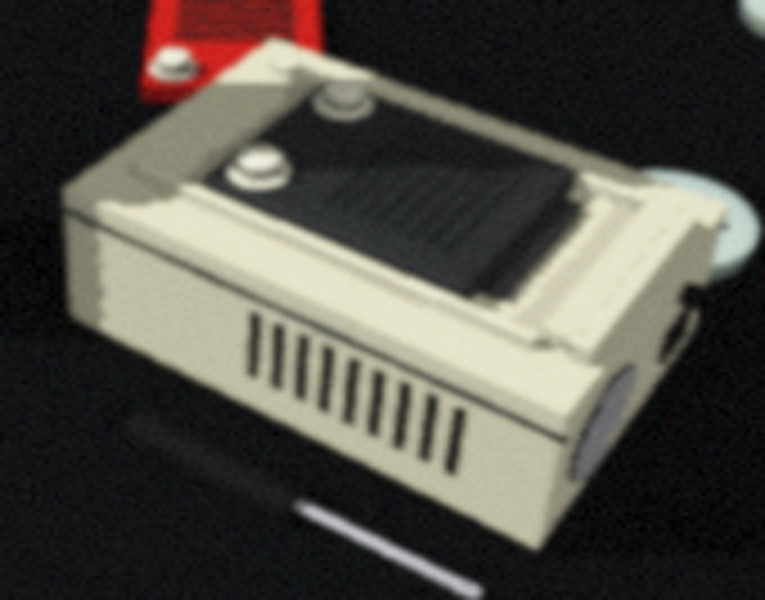

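View pics/cc.png

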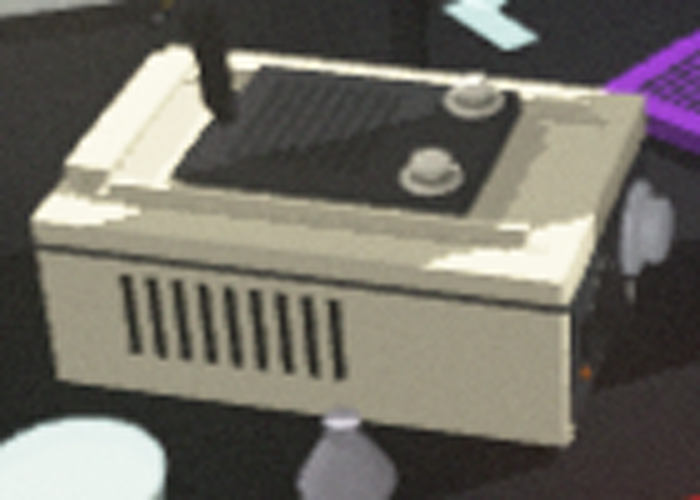

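```bash
cat >> h.py <<'E'
def cloud(f):
    h,w=f['depth'].shape; v,u=np.mgrid[0:h,0:w]; d=f['depth'].ravel()
    p=cv2.undistortPoints(np.stack([u.ravel(),v.ravel()],1).astype(float)[:,None],f['camera_matrix'],f['distortion'])[:,0]
    P=np.stack([p[:,0]*d,-p[:,1]*d,-d,np.ones_like(d)],1)@f['extrinsics'].T
    P=P[:,:3]; P[d<=0]=np.nan; return P.reshape(h,w,3)
E
python3 - <<'E'
from h import *
for n,(u0,v0,u1,v1) in dict(side0=(205,190,375,340),scene0=(135,135,275,235)).items():
    f=load(n);C=cloud(f)[v0:v1,u0:u1].reshape(-1,3); I=f['img'][v0:v1,u0:u1].reshape(-1,3).mean(1)
    for nm,m in dict(deck=(abs(C[:,2]-.112)<.014)&(I>60),box=(C[:,2]>.03)&(C[:,2]<.14),cov=(abs(C[:,2]-.126)<.008)&(I<60)).items():
        P=C[m]; r=cv2.minAreaRect((P[:,:2]*1000).astype(np.float32)); print(n,nm,m.sum(),np.round(r[0],1),np.round(r[1],1),round(r[2],1),'z',np.nanmedian(P[:,2]).round(4))
# hand points
s=load('side0');c=load('scene0')
S=lambda u,v:(205+u/4.5,190+v/4); K=lambda u,v:(135+u/5,135+v/5)
for nm,z,a,b in [('frontleft',.11,(275,38),(572,285)),('frontright',.11,(65,188),(648,95)),
  ('pinR',.138,(260,160),(476,90)),('pinL',.138,(345,95),(432,160)),('collR',.129,(258,172),(474,100)),('collL',.129,(344,102),(430,175)),
  ('covFR',.126,(205,188),(520,92)),('covFL',.126,(315,85),(468,215)),('covRR',.126,(475,295),(260,65)),('covRL',.126,(575,175),(178,178))]:
    print(nm,ptz(s,*S(*a),z).round(4),pt(s,*S(*a)).round(4),ptz(c,*K(*b),z).round(4),pt(c,*K(*b)).round(4))
E
```

```text
side0 deck 4916 [ 589.1 -110.9] [194.5 283.2] 47.4 z 0.1105
side0 box 10399 [552.1 -69.4] [219.1 412.6] 41.5 z 0.1103
side0 cov 2022 [ 587.1 -110.3] [120.  152.2] 47.5 z 0.1262
scene0 deck 3340 [ 589.4 -108.1] [201.  282.9] 47.1 z 0.1095
scene0 box 7058 [598.5 -83.4] [250.3 306. ] 47.1 z 0.1075
scene0 cov 613 [ 588.4 -100.6] [120.8 148.1] 46.2 z 0.1245
frontleft [0.5544 0.0541 0.11  ] [0.5796 0.191  0.0146] [0.5495 0.0636 0.11  ] [0.5396 0.0453 0.0959]
frontright [ 0.424  -0.0846  0.11  ] [ 0.4241 -0.0812  0.1071] [ 0.4225 -0.0784  0.11  ] [ 0.3382 -0.222   0.0151]
pinR [ 0.5207 -0.1044  0.138 ] [ 0.5205 -0.1055  0.1389] [ 0.523  -0.0878  0.138 ] [ 0.5214 -0.091   0.136 ]
pinL [ 0.5746 -0.0494  0.138 ] [ 0.5745 -0.0495  0.1381] [ 0.5751 -0.0353  0.138 ] [ 0.5751 -0.0352  0.138 ]
collR [ 0.52  -0.104  0.129] [ 0.5188 -0.1109  0.1349] [ 0.5219 -0.093   0.129 ] [ 0.5233 -0.0901  0.1308]
collL [ 0.5755 -0.0445  0.129 ] [ 0.5736 -0.0524  0.1352] [ 0.5763 -0.0362  0.129 ] [ 0.5786 -0.0311  0.1324]
covFR [ 0.4924 -0.1112  0.126 ] [ 0.4933 -0.1043  0.1201] [ 0.4943 -0.0927  0.126 ] [ 0.4809 -0.1191  0.1092]
covFL [ 0.564  -0.0218  0.126 ] [ 0.567  -0.0079  0.1156] [0.5749 0.0034 0.126 ] [ 0.5697 -0.0076  0.1183]
covRR [ 0.6043 -0.2078  0.126 ] [ 0.6075 -0.1993  0.1172] [ 0.6031 -0.1932  0.126 ] [ 0.6023 -0.1955  0.1247]
covRL [ 0.6796 -0.1209  0.126 ] [ 0.6805 -0.119   0.1244] [ 0.6861 -0.1044  0.126 ] [ 0.6779 -0.13    0.1099]
```

```bash
cat >> h.py <<'E'
def overlay(tag,c,yaw,cov,out,crop,s,pins=(.0,.0)):
    f=load(tag);a=np.deg2rad(yaw);X=np.array([np.cos(a),np.sin(a)]);Y=np.array([-X[1],X[0]])
    W=lambda x,y,z:np.r_[np.array(c)+X*x+Y*y,z]
    u0,v0,u1,v1=crop
    im=cv2.resize(f['img'][v0:v1,u0:u1,::-1],None,fx=s,fy=s,interpolation=2)
    def poly(L,col):
        q=np.array([(proj(f,W(*p))-[u0,v0]+.5)*s for p in L]); cv2.polylines(im,[q.astype(np.int32)],True,col,1)
    poly([(x,y,.11) for x,y in [(-.14,-.095),(-.14,.095),(.14,.095),(.14,-.095)]],(0,255,0))
    poly([(x,y,.0) for x,y in [(-.14,-.095),(-.14,.095),(.14,.095),(.14,-.095)]],(0,255,0))
    poly([(x+cov,y,.126) for x,y in [(-.075,-.06),(-.075,.06),(.075,.06),(.075,-.06)]],(0,0,255))
    for sy,pd in zip((1,-1),pins):
        poly([(cov-.054+.0105*np.cos(t),sy*.04+.0105*np.sin(t),.139-pd) for t in np.linspace(0,6,24)],(255,255,0))
        poly([(cov-.054+.016*np.cos(t),sy*.04+.016*np.sin(t),.129) for t in np.linspace(0,6,24)],(255,0,255))
    cv2.imwrite('pics/'+out,im)
E
python3 - <<'E'
from h import *
print([load(n)['distortion'].round(3).tolist() for n in ('scene0','side0','wrist0')],load('scene0')['camera_matrix'])
overlay('side0',(.589,-.1105),-42.6,-.005,'o1.png',(205,190,375,340),4)
overlay('scene0',(.589,-.1105),-42.6,-.005,'o2.png',(135,135,275,235),5)
E
```

```text
[[0.018, 0.0, 0.0, 0.0, 0.0], [0.024, 0.0, 0.0, 0.0, 0.0], [-0.048, 0.0, 0.0, 0.0, 0.0]] [[490.43519986   0.         261.15928654]
 [  0.         490.43519986 186.28508782]
 [  0.           0.           1.        ]]
```

View pics/o1.png

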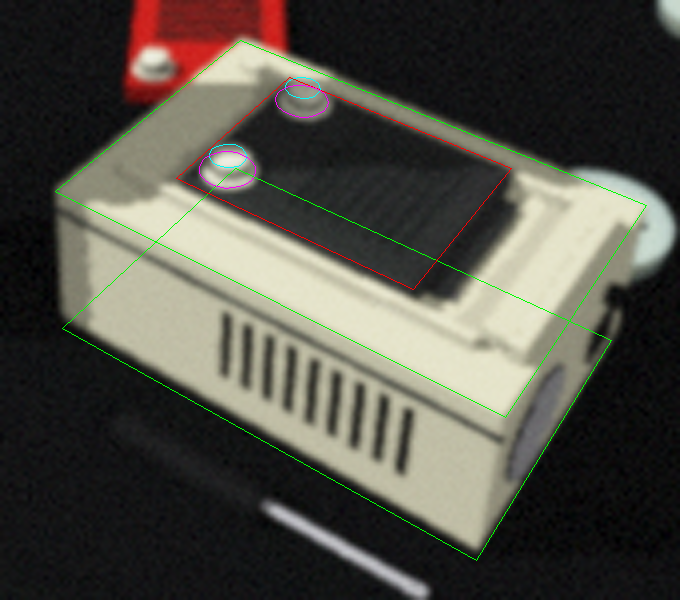

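View pics/o2.png

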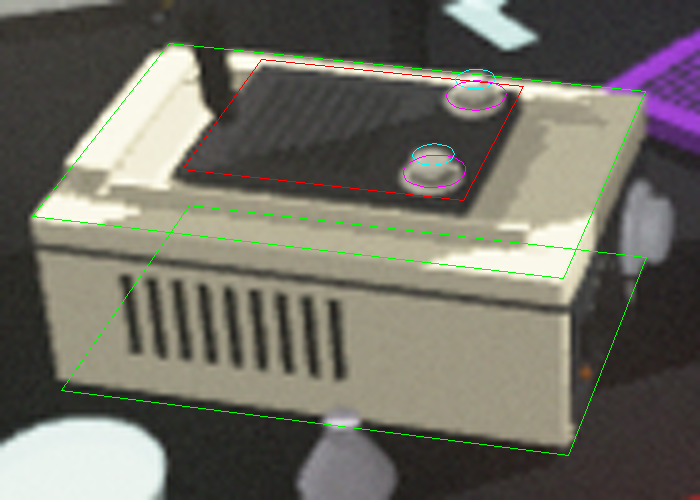

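The side view shows the box at yaw about -42.6°, with the cover about 40 mm short of home. The scene view agrees to within a few mm. I'll turn the tool to line up with the box and close the fingers.

```bash
python3 -m crank '0 0 0 -6.8; 0 0 0 -6.8; 0 0 0 -6.8; 0 0 0 -6.8; 0 0 0 -6.8; 0 0 0 -6.8; 0 0 0 -6.6; 0 0 0 0; 0 0 0 0' 0 20
cat > g.py <<'E'
from h import *
import sys
from scipy.spatial.transform import Rotation as R
C=np.array([.589,-.1105]);A=np.deg2rad(-42.6);BX=np.array([np.cos(A),np.sin(A)]);BY=np.array([-BX[1],BX[0]])
def rep():
    s=arm.sense();M=R.from_euler('xyz',s['tool_rot'],degrees=True).as_matrix();p=s['eef_pos'];d=p[:2]-C
    print('t',s['time_s'],'box xyz mm',(d@BX*1e3).round(1),(d@BY*1e3).round(1),(p[2]*1e3).round(1),'F box',(s['ft_force'][:2]@BX).round(2),(s['ft_force'][:2]@BY).round(2),s['ft_force'][2].round(2),'w',s['gripper_width'].round(4),'toolz yaw',np.rad2deg(np.arctan2(M[1,2],M[0,2])).round(2),'down',M[:,0].round(3))
if __name__=='__main__': rep()
E
python3 g.py
```

```text
time_s: 0.9
eef_pos: [0.6498, -0.0002, 0.1936]
tool_rot: [-144.6, 90.0, 172.6]
ft_force: [-0.3, -0.4, -0.2]
gripper_width: 0.0354Traceback (most recent call last):
  File "g.py", line 8, in <module>
    if __name__=='__main__': rep()
                             ~~~^^
  File "g.py", line 7, in rep
    print('t',s['time_s'],'box xyz mm',(d@BX*1e3).round(1),(d@BY*1e3).round(1),(p[2]*1e3).round(1),'F box',(s['ft_force'][:2]@BX).round(2),(s['ft_force'][:2]@BY).round(2),s['ft_force'][2].round(2),'w',s['gripper_width'].round(4),'toolz yaw',np.rad2deg(np.arctan2(M[1,2],M[0,2])).round(2),'down',M[:,0].round(3))
                                                                                                                                                                                                         ^^^^^^^^^^^^^^^^^^^^^^^^
AttributeError: 'float' object has no attribute 'round'
```

```bash
sed -i "s/s\['gripper_width'\].round(4)/round(s['gripper_width'],4)/" g.py; python3 g.py
```

```text
t 0.9 box xyz mm -29.9 122.4 193.6 F box 0.12 -0.5 -0.21 w 0.0354 toolz yaw -42.82 down [-0.001  0.    -1.   ]
```

```bash
python3 -m crank '0 -30 22; 0 -30 22; 0 -31 23; 0 -31 23; 0 0 0; 0 0 0'; python3 - <<'E'
from g import *
rep(); f=grab('wrist','wrist1'); print(np.round(f['extrinsics'],3).tolist())
overlay('wrist1',(.589,-.1105),-42.6,-.005,'o3.png',(0,0,512,384),1.5)
E
```

```text
t 0.9 box xyz mm -29.9 122.4 193.6 F box 0.12 -0.5 -0.21 w 0.0354 toolz yaw -42.82 down [-0.001  0.    -1.   ]
[[0.679, -0.709, -0.189, 0.598], [0.734, 0.656, 0.176, 0.049], [-0.001, -0.258, 0.966, 0.385], [0.0, 0.0, 0.0, 1.0]]invalid input
```

View pics/o3.png

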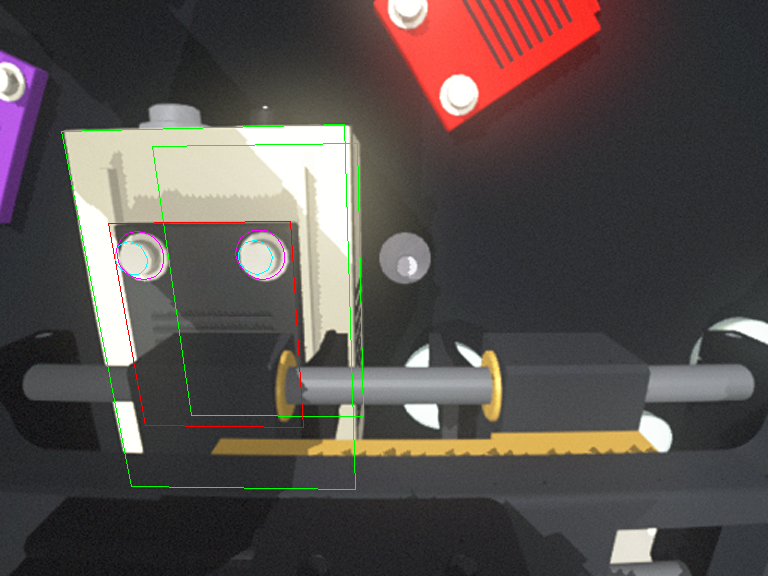

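The wrist view shows my box model on the deck and collars to within about 2 mm: collars at (142,258) and (262,256) in the 1.5x picture. The last move was refused because its rows lacked the turn number. Next I'll go to the standby point in front of the cover and descend.

```bash
python3 -m crank '0 -30 -20 0; 0 -30 -20 0; 0 -30 -20 0; 0 -30 -22 0; 0 -1 0 0; 0 0 0 0; 0 0 0 0'; python3 g.py; python3 -m crank '20 0 0 0; 20 0 0 0; 20 0 0 0; 15 0 0 0; 0 0 0 0; 0 0 0 0'; python3 g.py; python3 - <<'E'
from h import *
for n in ['side','scene']: grab(n,n+'2')
a=load('side2')['img'][170:320,195:375,::-1]; cv2.imwrite('pics/s2.png',cv2.resize(a,None,fx=4,fy=4,interpolation=2))
E
```

```text
time_s: 1.53
eef_pos: [0.5083, -0.0334, 0.1944]
tool_rot: [50.6, 89.9, 7.9]
ft_force: [0.8, -0.2, 0.3]
gripper_width: 0.0008
t 1.5333 box xyz mm -111.6 2.1 194.4 F box 0.72 0.34 0.27 w 0.0008 toolz yaw -42.73 down [ 0.001  0.    -1.   ]
time_s: 2.03
eef_pos: [0.5081, -0.0331, 0.1184]
tool_rot: [-146.9, 89.9, 170.5]
ft_force: [0.5, 0.5, 0.8]
gripper_width: 0.0006
t 2.0333 box xyz mm -111.9 2.2 118.4 F box 0.03 0.66 0.77 w 0.0006 toolz yaw -42.62 down [-0.002  0.    -1.   ]
```

View pics/s2.png

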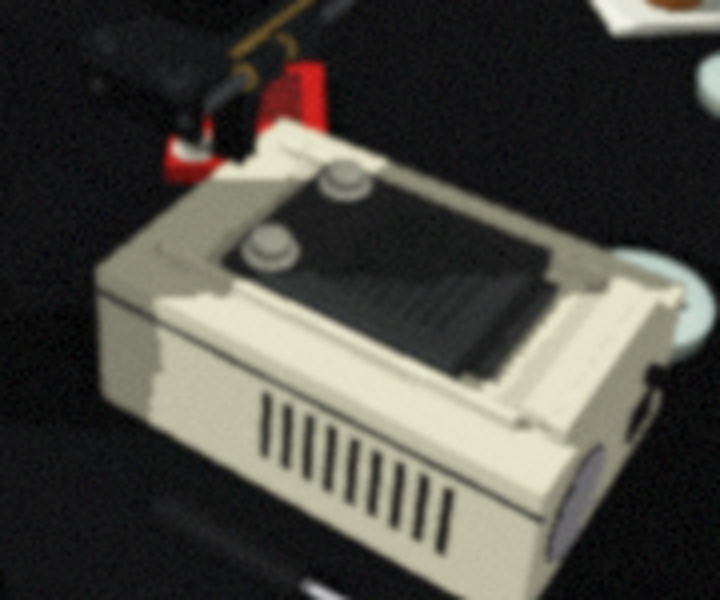

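```bash
python3 - <<'E'
from h import *
print('start',proj(load('side0'),[.65,0,.194]),proj(load('scene0'),[.65,0,.194]))
print('now',proj(load('side2'),[.508,-.033,.118]),proj(load('scene2'),[.508,-.033,.118]))
cv2.imwrite('pics/sd2.png',load('side2')['img'][:,:,::-1]);
a=load('scene2')['img'][85:235,125:295,::-1]; cv2.imwrite('pics/c2.png',cv2.resize(a,None,fx=4,fy=4,interpolation=2))
E
```

```text
start [309.49163073 181.27093743] [198.24447668 161.78688064]
now [252.9980493  218.10913423] [245.24185302 167.09398559]
```

View pics/sd2.png

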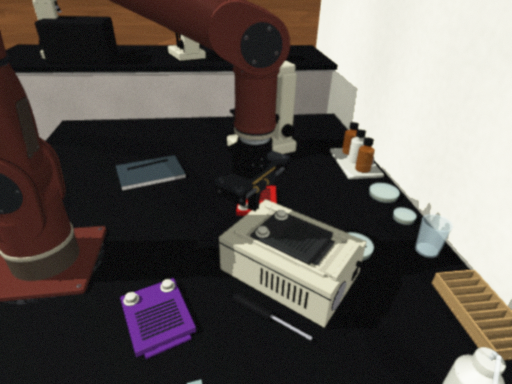

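View pics/c2.png

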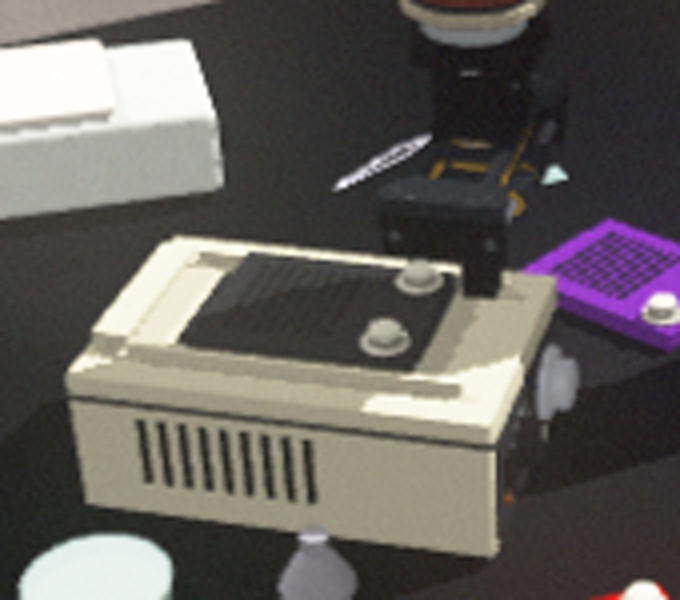

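```bash
python3 - <<'E'
from h import *
for tag in('scene2','side2'):
    f=load(tag);C=cloud(f)
    u,v=proj(f,[.508,-.033,.118]);
    for dv in range(-24,8,3):
        q=C[int(v)+dv,int(u)]; print(tag,dv,q.round(4),f['img'][int(v)+dv,int(u)])
    m=(np.linalg.norm(C[:,:,:2]-[.508,-.033],axis=2)<.05)&(C[:,:,2]>.115)&(C[:,:,2]<.2)&(f['img'].mean(2)<60)
    P=C[m]; print(m.sum(),P.min(0).round(3),P.max(0).round(3)); 
    L=P[P[:,2]<P[:,2].min()+.02]; print(L.mean(0).round(3))
E
```

```text
scene2 -24 [0.5531 0.0552 0.2426] [34 34 32]
scene2 -21 [0.5488 0.0464 0.2294] [39 36 34]
scene2 -18 [0.5496 0.0475 0.2222] [38 36 39]
scene2 -15 [ 0.5129 -0.0224  0.1697] [35 31 33]
scene2 -12 [ 0.5122 -0.0244  0.1598] [37 36 35]
scene2 -9 [ 0.5125 -0.0242  0.1511] [46 46 44]
scene2 -6 [ 0.4868 -0.0737  0.1095] [181 175 150]
scene2 -3 [ 0.4913 -0.0657  0.1055] [184 181 152]
scene2 0 [ 0.5006 -0.0484  0.108 ] [182 177 153]
scene2 3 [ 0.5083 -0.0342  0.1085] [183 179 154]
scene2 6 [ 0.518  -0.0164  0.1119] [183 178 153]
158 [ 0.498 -0.083  0.115] [ 0.557 -0.016  0.175]
[ 0.535 -0.058  0.124]
side2 -24 [ 0.5021 -0.0516  0.2011] [33 36 34]
side2 -21 [ 0.5024 -0.0505  0.1921] [10 13 14]
side2 -18 [ 0.5029 -0.0475  0.1818] [11  5  9]
side2 -15 [ 0.5032 -0.0459  0.1722] [15 11 14]
side2 -12 [ 0.5038 -0.0428  0.1615] [8 8 2]
side2 -9 [ 0.5037 -0.0443  0.1539] [59 49 43]
side2 -6 [0.5104 0.0045 0.1087] [225 221 196]
side2 -3 [ 0.5084 -0.011   0.1109] [160 157 133]
side2 0 [ 0.5069 -0.0232  0.1109] [140 140 119]
side2 3 [ 0.5052 -0.0364  0.112 ] [140 139 117]
side2 6 [ 0.504  -0.046   0.1104] [144 142 120]
230 [ 0.49  -0.076  0.124] [ 0.556 -0.032  0.2  ]
[ 0.541 -0.059  0.126]
```

```bash
python3 - <<'E'
from h import *
for tag in('scene0','side0'):
    f=load(tag);C=cloud(f)
    m=(np.linalg.norm(C[:,:,:2]-[.65,0],axis=2)<.07)&(C[:,:,2]>.145)&(C[:,:,2]<.3)
    P=C[m]; 
    for z in np.arange(.15,.3,.01):
        L=P[abs(P[:,2]-z)<.005]
        if len(L): print(tag,z.round(3),len(L),L.min(0).round(3),L.max(0).round(3))
print(arm.sense()['time_s'])
f=grab('side','side3');C=cloud(f)
m=(np.linalg.norm(C[:,:,:2]-[.508,-.033],axis=2)<.022)&(C[:,:,2]>.115)&(C[:,:,2]<.2)
print(C[m].min(0),m.sum())
E
```

```text
scene0 0.22 21 [ 0.597 -0.008  0.22 ] [0.701 0.013 0.225]
scene0 0.23 54 [ 0.597 -0.012  0.225] [0.702 0.014 0.235]
scene0 0.24 56 [ 0.595 -0.009  0.235] [0.702 0.016 0.245]
scene0 0.25 54 [ 0.595 -0.008  0.245] [0.704 0.016 0.255]
scene0 0.26 58 [ 0.592 -0.006  0.255] [0.706 0.016 0.265]
scene0 0.27 75 [ 0.591 -0.01   0.265] [0.708 0.018 0.275]
scene0 0.28 41 [ 0.588 -0.009  0.275] [0.709 0.017 0.284]
scene0 0.29 19 [ 0.594 -0.027  0.285] [0.708 0.038 0.295]
side0 0.22 15 [ 0.595 -0.013  0.222] [0.701 0.003 0.225]
side0 0.23 51 [ 0.595 -0.014  0.225] [0.703 0.009 0.235]
side0 0.24 43 [ 0.594 -0.015  0.235] [0.702 0.011 0.245]
side0 0.25 49 [ 0.593 -0.014  0.245] [0.704 0.008 0.255]
side0 0.26 55 [ 0.591 -0.014  0.255] [0.706 0.008 0.265]
side0 0.27 74 [ 0.589 -0.014  0.265] [0.708 0.01  0.275]
side0 0.28 52 [ 0.588 -0.015  0.275] [0.71  0.007 0.284]
side0 0.29 14 [ 0.698 -0.015  0.285] [0.707 0.011 0.294]
2.1333
[ 0.48987665 -0.05295517  0.14740399] 195
```

```bash
python3 g.py; python3 - <<'E'
import numpy as np
from h import *
a=load('side3')['img'][170:270,195:335,::-1]; cv2.imwrite('pics/s3.png',cv2.resize(a,None,fx=5,fy=5,interpolation=2))
E
```

```text
t 2.1833 box xyz mm -111.1 2.6 120.1 F box 0.62 -0.01 0.85 w -0.0 toolz yaw -42.61 down [ 0.002  0.    -1.   ]
```

View pics/s3.png

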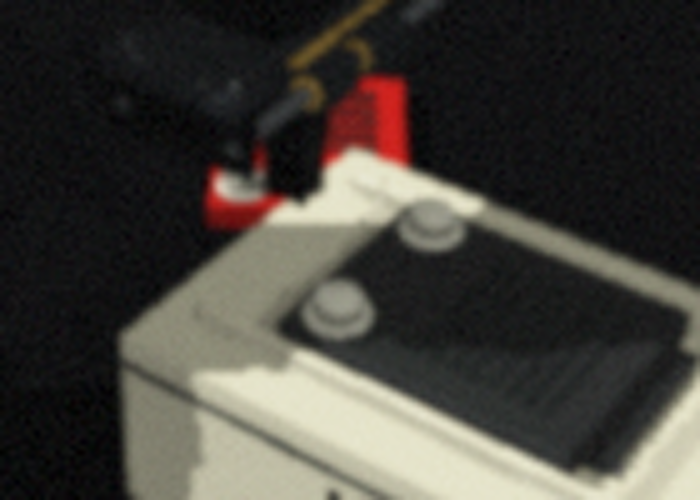

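Depth from both cameras puts the finger tips about 28 mm above the reported TCP: 0.147 m against 0.119 m, and the start pose showed the same offset. I'll feel for the deck in small steps, watching the force, to find which is right.

```bash
python3 -m crank '1.5 0 0 0; 1.5 0 0 0; 0 0 0 0'; python3 g.py;  python3 -m crank '1.5 0 0 0; 1.5 0 0 0; 0 0 0 0'; python3 g.py
```

```text
time_s: 2.43
eef_pos: [0.5078, -0.0336, 0.116]
tool_rot: [46.6, 90.0, 4.0]
ft_force: [-0.2, -0.7, 0.8]
gripper_width: 0.0001
t 2.4333 box xyz mm -111.8 1.7 116.0 F box 0.32 -0.71 0.79 w 0.0001 toolz yaw -42.61 down [ 0.  0. -1.]
time_s: 2.68
eef_pos: [0.5075, -0.0336, 0.1126]
tool_rot: [-138.2, 90.0, 179.2]
ft_force: [-0.4, -1.1, -0.0]
gripper_width: 0.0006
t 2.6833 box xyz mm -112.1 1.5 112.6 F box 0.41 -1.08 -0.04 w 0.0006 toolz yaw -42.61 down [-0.  0. -1.]
```

```bash
python3 -m crank '1.5 0 0 0; 1.5 0 0 0; 0 0 0 0'; python3 g.py
```

```text
time_s: 2.93
eef_pos: [0.5075, -0.0335, 0.1095]
tool_rot: [-137.8, 90.0, 179.6]
ft_force: [-1.6, 0.3, 0.4]
gripper_width: 0.0004
t 2.9333 box xyz mm -112.1 1.5 109.5 F box -1.34 -0.86 0.36 w 0.0004 toolz yaw -42.6 down [-0.001  0.    -1.   ]
```

```bash
python3 -m crank '2 0 0 0; 2 0 0 0; 0 0 0 0'; python3 g.py|tail -1;  python3 -m crank '2 0 0 0; 2 0 0 0; 0 0 0 0'; python3 - <<'E'
from g import *
rep()
f=grab('side','side4');C=cloud(f)
m=(np.linalg.norm(C[:,:,:2]-[.508,-.033],axis=2)<.022)&(C[:,:,2]>.115)&(C[:,:,2]<.2)
print(C[m].min(0),m.sum())
E
```

```text
time_s: 3.18
eef_pos: [0.5074, -0.0336, 0.1054]
tool_rot: [-139.9, 90.0, 177.5]
ft_force: [0.3, -0.5, -0.2]
gripper_width: 0.0001
t 3.1833 box xyz mm -112.1 1.4 105.4 F box 0.51 -0.15 -0.22 w 0.0001 toolz yaw -42.6 down [-0.001  0.    -1.   ]
time_s: 3.43
eef_pos: [0.5075, -0.0336, 0.1014]
tool_rot: [-141.6, 90.0, 175.8]
ft_force: [0.1, -0.1, 0.2]
gripper_width: 0.0011
t 3.4333 box xyz mm -112.1 1.4 101.4 F box 0.11 -0.01 0.22 w 0.0011 toolz yaw -42.6 down [-0.001  0.    -1.   ]
[ 0.48979276 -0.05358034  0.1286267 ] 183
```

With no contact at 101 mm, the cameras are right: the real tips are about 27 mm above the reported TCP. I'll descend to a tip height of about 0.117.

```bash
python3 -m crank '3 0 0 0; 3 0 0 0; 2 0 0 0; 2 0 0 0; 0 0 0 0'; python3 - <<'E'
from g import *
rep()
f=grab('side','side5');C=cloud(f)
m=(np.linalg.norm(C[:,:,:2]-[.508,-.033],axis=2)<.022)&(C[:,:,2]>.113)&(C[:,:,2]<.2)&(f['img'].mean(2)<60)
print(C[m].min(0),m.sum())
a=f['img'][170:270,195:335,::-1]; cv2.imwrite('pics/s5.png',cv2.resize(a,None,fx=5,fy=5,interpolation=2))
E
```

```text
time_s: 3.9
eef_pos: [0.5074, -0.0336, 0.0913]
tool_rot: [-137.1, 90.0, -179.7]
ft_force: [0.2, -0.9, -0.1]
gripper_width: 0.0003
t 3.9 box xyz mm -112.1 1.4 91.3 F box 0.78 -0.55 -0.09 w 0.0003 toolz yaw -42.6 down [-0.001 -0.    -1.   ]
[ 0.49012265 -0.05295043  0.12136203] 153
```

View pics/s5.png

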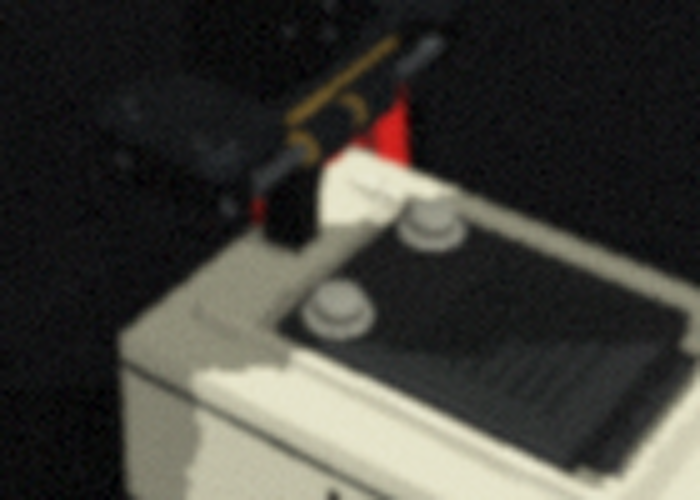

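```bash
python3 -m crank '3 0 0 0; 0 0 5 0; 0 0 5 0; 0 0 5 0; 0 0 3 0; 0 0 3 0; 0 0 0 0'; python3 g.py;  python3 -m crank '0 0 3 0; 0 0 3 0; 0 0 3 0; 0 0 0 0'; python3 g.py
```

```text
time_s: 4.53
eef_pos: [0.5236, -0.0484, 0.0888]
tool_rot: [-22.5, 90.0, -65.2]
ft_force: [-0.8, 0.3, 0.5]
gripper_width: 0.0003
t 4.5333 box xyz mm -90.2 1.5 88.8 F box -0.79 -0.35 0.52 w 0.0003 toolz yaw -42.64 down [ 0. -0. -1.]
time_s: 4.87
eef_pos: [0.5301, -0.0542, 0.0888]
tool_rot: [-2.2, 90.0, -44.8]
ft_force: [0.0, 0.2, 0.1]
gripper_width: 0.0004
t 4.8667 box xyz mm -81.4 1.6 88.8 F box -0.14 0.19 0.06 w 0.0004 toolz yaw -42.61 down [ 0. -0. -1.]
```

```bash
python3 - <<'E'
from h import *
f=grab('side','side6')
a=f['img'][180:280,205:345,::-1]; cv2.imwrite('pics/s6.png',cv2.resize(a,None,fx=5,fy=5,interpolation=2))
E
```

```text
(no output)
```

View pics/s6.png

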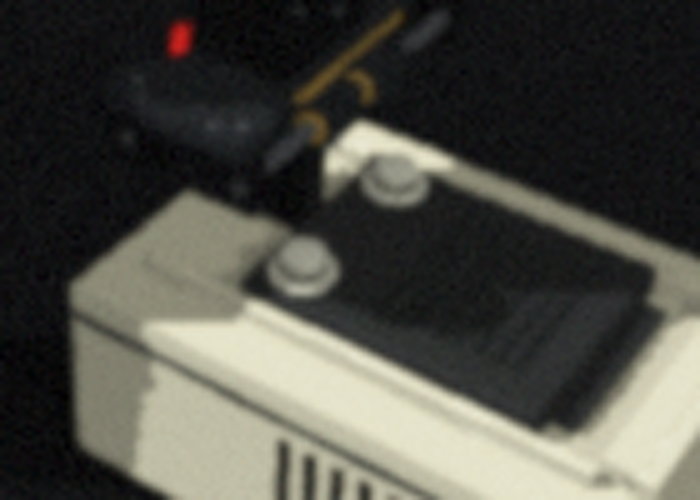

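```bash
python3 -m crank '0 0 3 0; 0 0 3 0; 0 0 3 0; 0 0 3 0'; python3 g.py;  python3 -m crank '0 0 3 0; 0 0 3 0; 0 0 3 0; 0 0 2 0; 0 0 0 0'; python3 g.py
```

```text
time_s: 5.25
eef_pos: [0.5388, -0.0621, 0.0889]
tool_rot: [-177.7, 90.0, 139.7]
ft_force: [-1.9, 1.5, 0.5]
gripper_width: 0.0006
t 5.25 box xyz mm -69.7 1.6 88.9 F box -2.41 -0.16 0.55 w 0.0006 toolz yaw -42.6 down [-0.  0. -1.]
time_s: 5.67
eef_pos: [0.5472, -0.07, 0.0889]
tool_rot: [7.9, 90.0, -34.7]
ft_force: [-0.2, 0.0, -0.5]
gripper_width: 0.0002
t 5.6667 box xyz mm -58.2 1.5 88.9 F box -0.17 -0.15 -0.53 w 0.0002 toolz yaw -42.63 down [ 0. -0. -1.]
```

Contact reads about 2.4 N while moving. I'll continue in fine steps to the stop.

```bash
python3 -m crank '0 0 2 0; 0 0 2 0; 0 0 1 0'; python3 g.py|tail -1;  python3 -m crank '0 0 1 0; 0 0 1 0'; python3 g.py|tail -1; python3 - <<'E'
from h import *
f=grab('side','side7')
a=f['img'][180:290,205:345,::-1]; cv2.imwrite('pics/s7.png',cv2.resize(a,None,fx=5,fy=5,interpolation=2))
E
```

```text
time_s: 5.92
eef_pos: [0.5505, -0.073, 0.0888]
tool_rot: [-123.4, 90.0, -166.0]
ft_force: [-1.1, 1.4, 1.3]
gripper_width: 0.0007
t 5.9167 box xyz mm -53.7 1.6 88.8 F box -1.76 0.3 1.3 w 0.0007 toolz yaw -42.6 down [-0. -0. -1.]
time_s: 6.08
eef_pos: [0.5519, -0.0742, 0.0889]
tool_rot: [-172.4, 90.0, 145.0]
ft_force: [-1.5, 2.4, 0.1]
gripper_width: 0.0003
t 6.0833 box xyz mm -51.9 1.6 88.9 F box -2.76 0.73 0.13 w 0.0003 toolz yaw -42.6 down [-0.  0. -1.]
```

View pics/s7.png

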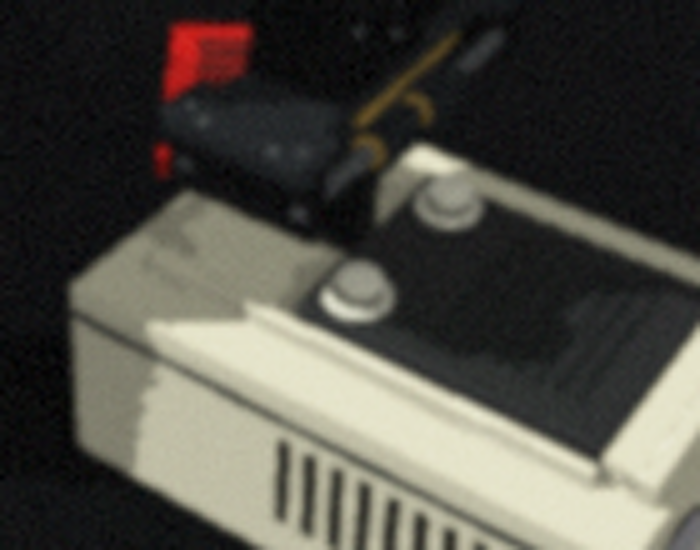

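```bash
for i in 1; do python3 -m crank '0 0 1 0; 0 0 1 0'; done|tail -0; python3 g.py;  python3 -m crank '0 0 1 0; 0 0 1 0'>/dev/null; python3 g.py
```

```text
t 6.3 box xyz mm -50.7 1.7 88.8 F box -7.94 -0.84 5.6 w 0.0004 toolz yaw -42.58 down [-0.001  0.001 -1.   ]
t 6.4667 box xyz mm -50.5 1.9 88.8 F box -15.86 -2.04 10.1 w 0.0003 toolz yaw -42.53 down [-0.004  0.002 -1.   ]Exception ignored on flushing sys.stdout:
BrokenPipeError: [Errno 32] Broken pipe
```

```bash
python3 -m crank '0 0 1 0; 0 0 1 0'>/dev/null; python3 g.py
```

```text
t 6.6333 box xyz mm -50.4 2.2 88.7 F box -23.38 -2.37 15.4 w 0.0004 toolz yaw -42.48 down [-0.006  0.004 -1.   ]
```

It's hard against the stop at the expected TCP of x ≈ -50. I'll back off, rise, and check.

```bash
python3 -m crank '0 0 -6 0; 0 0 -8 0; -20 0 0 0; -20 0 0 0; -20 0 0 0; 0 0 0 0; 0 0 0 0' >/dev/null; python3 - <<'E'
from g import *
rep()
f=grab('side','side8');grab('wrist','wrist8')
overlay('side8',(.589,-.1105),-42.6,.035,'o8.png',(205,180,375,330),4)
overlay('wrist8',(.589,-.1105),-42.6,.035,'w8.png',(0,0,512,384),1.5)
E
```

```text
t 7.2167 box xyz mm -59.0 2.0 150.0 F box 0.38 -1.47 -0.05 w 0.0005 toolz yaw -42.63 down [ 0.003 -0.001 -1.   ]
```

View pics/o8.png

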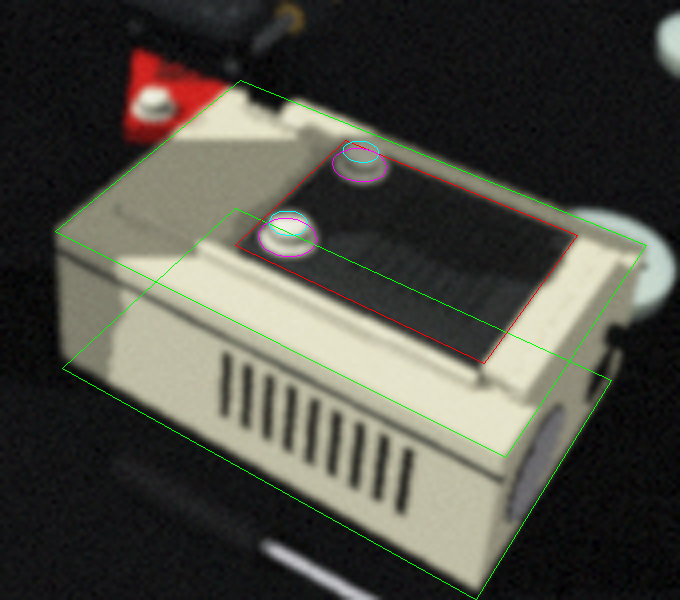

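View pics/w8.png

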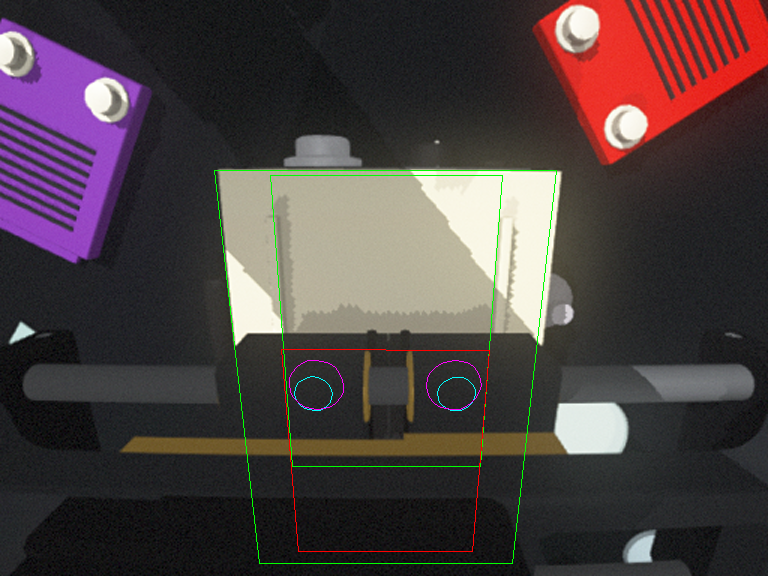

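The cover is home: overlay at x = 35 mm matches in the side view, and both pins are still up. Now over the left pin.

```bash
python3 -m crank '0 10 10 0; 0 10 10 0; 0 10 10 0; 0 10 10 0; 10 0 0 0; 10 0 0 0; 8 0 0 0; 0 0 0 0'>/dev/null; python3 - <<'E'
from g import *
rep()
for n,c in (('side',(215,170,355,270)),('scene',(155,100,295,200))):
    f=grab(n,n+'9'); u0,v0,u1,v1=c
    cv2.imwrite('pics/'+n+'9c.png',cv2.resize(f['img'][v0:v1,u0:u1,::-1],None,fx=5,fy=5,interpolation=2))
E
```

```text
t 7.9833 box xyz mm -21.7 39.8 117.6 F box -0.95 -0.55 -0.17 w 0.0007 toolz yaw -42.62 down [-0.005  0.    -1.   ]
```

View pics/side9c.png

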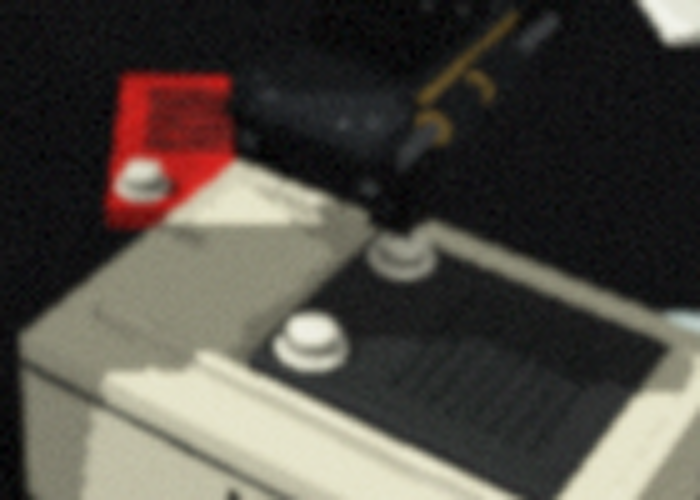

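View pics/scene9c.png

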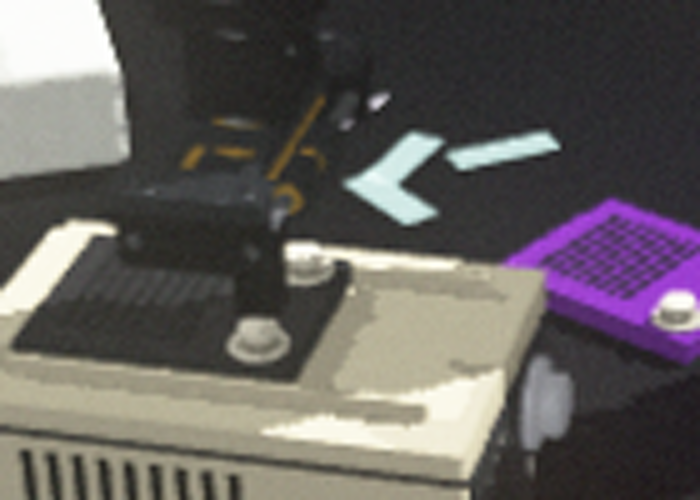

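```bash
python3 -m crank '3 1 2 0; 3 0 0 0; 2 0 0 0'>/dev/null; python3 g.py; python3 -m crank '2 0 0 0; 2 0 0 0'>/dev/null; python3 g.py; python3 -m crank '2 0 0 0; 2 0 0 0'>/dev/null; python3 g.py
```

```text
t 8.3333 box xyz mm -17.8 42.6 112.8 F box 0.31 0.27 0.51 w 0.0007 toolz yaw -42.61 down [ 0. -0. -1.]
t 8.5 box xyz mm -17.7 42.7 109.3 F box -3.03 -1.87 7.67 w 0.0003 toolz yaw -42.6 down [ 0.001 -0.    -1.   ]
t 8.6667 box xyz mm -17.8 42.7 105.7 F box -1.81 -2.34 7.39 w 0.0003 toolz yaw -42.6 down [ 0.001 -0.    -1.   ]
```

The pin is moving at about 7.5 N. I'll continue to the hard stop.

```bash
python3 -m crank '2 0 0 0; 2 0 0 0'>/dev/null; python3 g.py; python3 -m crank '1 0 0 0; 1 0 0 0'>/dev/null; python3 g.py; python3 -m crank '1 0 0 0; 1 0 0 0'>/dev/null; python3 g.py
```

```text
t 8.8333 box xyz mm -17.7 42.7 101.7 F box -2.0 -1.83 7.2 w -0.0 toolz yaw -42.6 down [ 0.001 -0.    -1.   ]
t 9.0 box xyz mm -17.6 42.8 101.1 F box -8.26 -6.26 24.66 w 0.0007 toolz yaw -42.61 down [ 0.001 -0.    -1.   ]
t 9.1667 box xyz mm -17.4 43.0 100.9 F box -12.29 -9.69 38.04 w 0.0007 toolz yaw -42.61 down [ 0.002 -0.    -1.   ]
```

Hard stop at 101 mm, as predicted for flush. Lift and go to the right pin.

```bash
python3 -m crank '-6 0 0 0; -20 0 0 0; -15 0 0 0; 0 -27 -1 0; 0 -27 0 0; 0 -27 0 0; 10 0 0 0; 10 0 0 0; 0 0 0 0; 0 0 0 0'>/dev/null; python3 - <<'E'
from g import *
rep()
for n,c in (('side',(215,170,355,270)),('scene',(155,100,295,200))):
    f=grab(n,n+'10'); u0,v0,u1,v1=c
    cv2.imwrite('pics/'+n+'10c.png',cv2.resize(f['img'][v0:v1,u0:u1,::-1],None,fx=5,fy=5,interpolation=2))
E
```

```text
t 10.0 box xyz mm -19.7 -37.5 117.0 F box 0.53 -0.45 0.19 w 0.0003 toolz yaw -42.52 down [-0.001  0.001 -1.   ]
```

View pics/side10c.png

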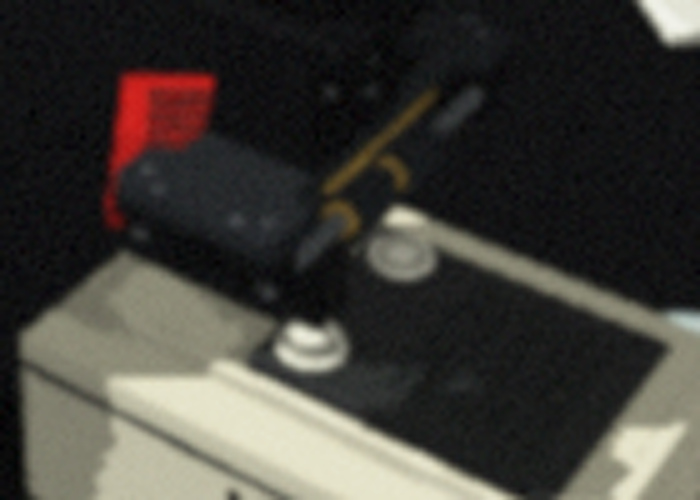

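View pics/scene10c.png

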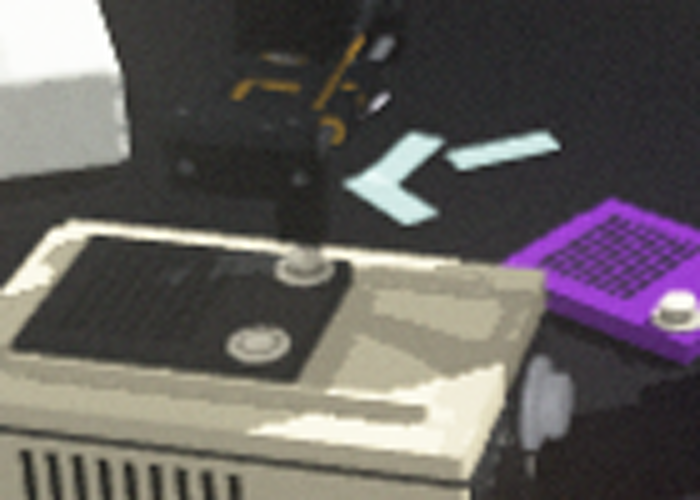

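The left pin is flush, and the finger sits over the right pin (side crop (312,335)). Press it.

```bash
python3 -m crank '3 -1 0 0; 3 0 0 0; 2 0 0 0; 2 0 0 0; 2 0 0 0'>/dev/null; python3 g.py; python3 -m crank '2 0 0 0; 2 0 0 0'>/dev/null; python3 g.py; python3 -m crank '1 0 0 0; 1 0 0 0'>/dev/null; python3 g.py
```

```text
t 10.5167 box xyz mm -18.8 -39.0 106.5 F box -2.78 -1.6 6.42 w 0.0006 toolz yaw -42.59 down [ 0.001  0.    -1.   ]
t 10.6833 box xyz mm -18.8 -39.0 102.5 F box -1.49 -0.63 6.21 w 0.0006 toolz yaw -42.59 down [ 0.001  0.    -1.   ]
t 10.85 box xyz mm -18.6 -39.0 101.2 F box -5.86 -2.92 19.63 w 0.0003 toolz yaw -42.59 down [ 0.001  0.    -1.   ]
```

```bash
python3 -m crank '1 0 0 0; 0 0 0 0'>/dev/null; python3 g.py
```

```text
t 11.0167 box xyz mm -18.6 -39.0 101.1 F box -7.04 -4.65 19.64 w 0.0007 toolz yaw -42.6 down [ 0.002  0.    -1.   ]
```

Same hard stop at 101 mm. Retreat and check.

```bash
python3 -m crank '-6 0 0 0; -25 0 0 0; -25 0 0 0; -25 0 0 0; -20 0 0 0; 0 0 -30 0; 0 0 -30 0; 0 0 0 0; 0 0 0 0; 0 0 0 0'>/dev/null; python3 - <<'E'
from g import *
rep()
for n,c in (('side',(205,180,375,330)),('scene',(135,115,295,235))):
    f=grab(n,n+'11'); 
    overlay(n+'11',(.590,-.1095),-42.6,.035,n+'11o.png',c,4,(.009,.009))
    u0,v0,u1,v1=c; cv2.imwrite('pics/'+n+'11c.png',cv2.resize(f['img'][v0:v1,u0:u1,::-1],None,fx=4,fy=4,interpolation=2))
    # heights at collars
    for sy in (1,-1):
        P=np.r_[C+[.001,.001]+BX*-.019+BY*sy*.04,.13]; u,v=proj(f,P); print(n,sy,(u,v),pt(f,round(u),round(v)).round(4))
a=load('scene11')['img']; cv2.imwrite('pics/scene11.png',a[:,:,::-1])
E
```

```text
t 11.85 box xyz mm -78.6 -39.4 200.0 F box -0.23 -0.1 0.14 w 0.0006 toolz yaw -42.6 down [ 0.001 -0.    -1.   ]
side 1 (np.float64(294.7430166801789), np.float64(220.17258332576205)) [ 0.6038 -0.0667  0.1301]
side -1 (np.float64(276.773120248184), np.float64(238.1188132610758)) [ 0.5495 -0.1259  0.1301]
scene 1 (np.float64(206.22997808939164), np.float64(167.05958495446941)) [ 0.6021 -0.0711  0.1278]
scene -1 (np.float64(215.2789155499927), np.float64(152.02174561390234)) [ 0.5485 -0.129   0.1285]
```

View pics/side11c.png

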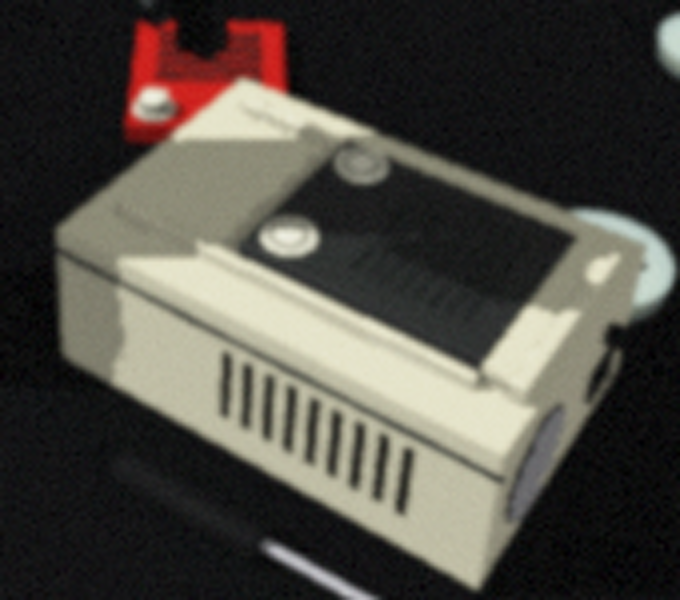

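View pics/side11o.png

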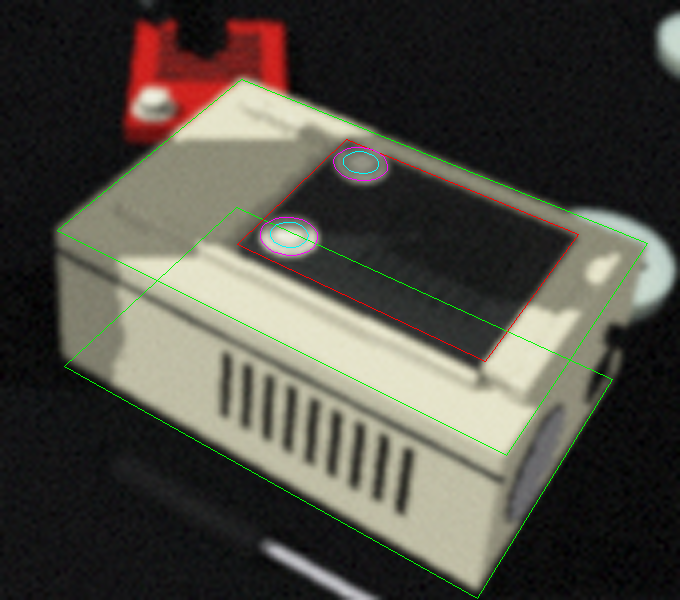

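View pics/scene11c.png

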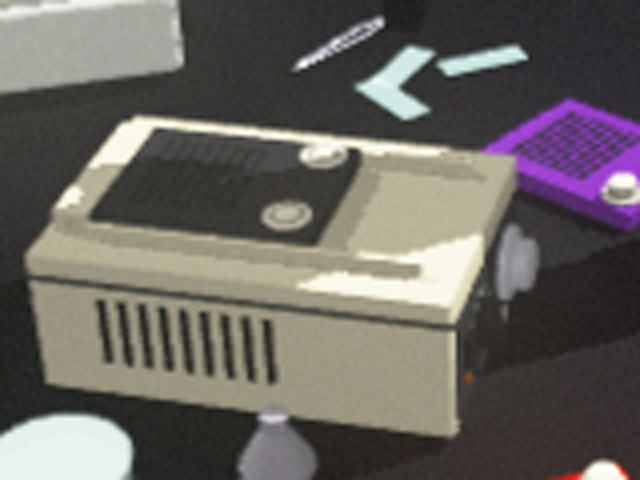

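Both pins are flush, with crowns at about 0.130 m. The cover is against the keeper, and the lamp, dish and screwdriver are undisturbed. Handing in.

```bash
python3 -c "
from workcell import arm
print(arm.close_job())"
```

```text
the job is handed in; nothing more can be done
None
```

The cover is home against the keeper, both rivet pins are pushed in flush, and the job was handed in at about 12 s. The job reports no verdict, so this rests on my own checks.

- **Cover:** I pushed it with the shut fingers at about 2–3 N until it stopped hard (about 23 N). The tool was then within 1 mm of where it should be for home. In the side view the overlay for home (x = 35 mm) lies on the cover, and both pins still stood up at that point.
- **Pins:** Each moved at about 6–8 N and stopped hard at the same height. The largest force was about 40 N on the fingertips, against the left pin's stop. Afterwards the side camera measured both crowns at 0.130 m, which is the flush height. The scene camera read 0.128 m.
- **Other objects:** The old lamp, screwdriver, dish and look-alikes were not touched. At the end the arm was clear and the force reading was near zero.

**Checks that disagreed or failed:**
- The reported tool height was about 27 mm lower than the real fingertips. Both cameras showed this and feeling downward confirmed it, so I allowed for it.
- The scene camera was several mm off from the side and wrist views, so I relied on those two.
- One move was refused because its rows were malformed. Nothing moved.

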